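# Reload the sample tubes in reverse order

### The arm

A 6-joint arm with a two-finger parallel gripper is mounted at the origin on the work surface. World frame = base frame: x ahead of the robot, y to its left, z up, the work surface at z = 0. Lengths are in m, angles in degrees, forces in N, time in s.
With the tool pointing down it reaches from about 0.3 to 0.95 m from the base axis. Payload 3.1 kg.
Tool frame: the origin (TCP) lies midway between the tips of the shut fingers; the grasp point (between the pads) lies 19 mm behind it; z points along the fingers, y is the line along which they close (so a half turn about z gives the same grasp; the last joint's range is limited). The gripper opens to 85 mm and grips with 20 to 120 N. Pads are 22 mm wide; open, the fingers measure 114 mm over their backs; the gripper's body (76 mm by 85 mm) begins 54 mm behind the grasp point. The pads swing forward as they close: fully open they stand 13 mm farther back than shut.
Start: joints at [73.241, 17.653, 93.61, -0, 68.738, -3.994], TCP at [0.138, 0.61, 0.231] pointing down, gripper open.
Joint ranges: [-175.34, 175.34], [-45.06, 112.39], [2.9, 150.54], [-68.45, 248.45], [3.09, 151.38], [-168.51, 168.51]. Speed limits (degrees/s): [159.86, 159.86, 180, 180, 180, 180].

### API

Orientations are given as a 3x3 rotation matrix whose columns are the frame's x, y, z axes.
In Python, from plant import robot gives the robot as it stands.
- The arm moves only by the tool jog_arm, never from a script. Its argument "moves" is a list that holds one entry, the list of rows, each a list of 7 numbers: the closure, from 0 (fully open) to 1 (shut), then the shift along the tool's x, y, z in cm, then the turn, a rotation vector about the tool's x, y, z in degrees. A call has 1 to 20 rows; each row shifts and turns the commanded pose from where the row before left it, along the tool's axes as they then stand; what a row does not reach is not made up. A row lasts 1/8 s, in which the tool goes at most 62.5 mm and 10.7 degrees, less where a joint would pass 70% of its speed; a pose out of reach is approached as far as the arm can. A call with a gripper value outside its range is refused whole. The fingers move at their own pace and stop on an object; "squeeze" is the grip in N (left out, the last holds). Time passes only in rows, so rows that do not move let the fingers close. It gives the time, the measured TCP pose, the force, the opening and the grip force at its end, in the units of the state.
- robot.state(): the state, without advancing time (a new reading comes with each control period).
- robot.read_camera(name): name is "scene" or "side" or "wrist"; returns a dict with "frame" (480x640x3 uint8, red, green, blue), "K" (3x3 intrinsics, pixels), "rvec" (rotation vector, rad) and "tvec" (3), from world to camera coordinates, as OpenCV has them; the wrist camera has in their place "mount" (4x4, takes a point from camera to tool coordinates, whose origin is the TCP and whose axes are the flange's). Camera axes: x right, y down, z forward; pixel columns grow to the right and rows downward; lengths in m; the calibration is good to about 2 mm. A picture is of the moment at which its call begins: read the wrist's pose just before it. There is no depth.
- robot.sign_off(): hands the job in; it is judged then, once.
The state is a dict: "time": time; "qpos": joint angles; "joint_velocities": joint speeds; "joint_torque": joint torques, N m; "ee_pos": TCP position; "orientation": TCP orientation; "contact_force": force on the tool from outside, world axes, zero at the start; "moment": the same for the moment, N m; "width": opening from 0.0 (shut) to 1.0 (fully open); "finger_force": force on a finger pad.
Only numpy, scipy, OpenCV 4.12 (cv2) and the standard library are available. Lean on these libraries where they do the work, as an engineer would, in place of code of your own. Each camera call takes 0.05 s, during which the arm holds its last target. There are 200 camera calls.

### The job

Move the four capped tubes from the coloured blocks on the steel tray into the four wells of the green rack in reverse order: the tube that stood nearest the tray's black grip goes into the well farthest from the green rack's black grip, and so on along the row, until the one that stood farthest from the tray's grip is nearest the rack's grip. Keep the tubes upright and lower each one to the bottom of its well before letting go; do not drop them.

Things in the scene. Friction and masses are not known exactly. Their poses are not given: they have to be found in the camera images.
- tube_red: loose sealed 50 mL tube with a red screw cap: 115 mm tall; pale body 30 mm in diameter whose lowest 13 mm taper to a flat tip 22 mm in diameter; cap 34 mm in diameter over the top 22 mm. About 60 g. Origin at the centre of the tip, z up along the axis. Starts upright in the red block, on its well floor.
- tube_blue: loose sealed 50 mL tube with a blue screw cap: 115 mm tall; pale body 30 mm in diameter whose lowest 13 mm taper to a flat tip 22 mm in diameter; cap 34 mm in diameter over the top 22 mm. About 60 g. Origin at the centre of the tip, z up along the axis. Starts upright in the blue block, on its well floor.
- tube_yellow: loose sealed 50 mL tube with a yellow screw cap: 115 mm tall; pale body 30 mm in diameter whose lowest 13 mm taper to a flat tip 22 mm in diameter; cap 34 mm in diameter over the top 22 mm. About 60 g. Origin at the centre of the tip, z up along the axis. Starts upright in the yellow block, on its well floor.
- tube_white: loose sealed 50 mL tube with a white screw cap: 115 mm tall; pale body 30 mm in diameter whose lowest 13 mm taper to a flat tip 22 mm in diameter; cap 34 mm in diameter over the top 22 mm. About 60 g. Origin at the centre of the tip, z up along the axis. Starts upright in the white block, on its well floor.
- block_red: fixed red block, 50 x 50 x 47 mm, on the steel tray, with one well 34 mm wide and 45 mm deep in which the red tube starts. It stays where it is and so shows where the red tube stood. Origin at the centre of its underside (8 mm above the bench), sides parallel to the tray's axes; well floor 2 mm and block top 47 mm above the origin.
- block_blue: fixed blue block, 50 x 50 x 47 mm, on the steel tray, with one well 34 mm wide and 45 mm deep in which the blue tube starts. It stays where it is and so shows where the blue tube stood. Origin at the centre of its underside (8 mm above the bench), sides parallel to the tray's axes; well floor 2 mm and block top 47 mm above the origin.
- block_yellow: fixed yellow block, 50 x 50 x 47 mm, on the steel tray, with one well 34 mm wide and 45 mm deep in which the yellow tube starts. It stays where it is and so shows where the yellow tube stood. Origin at the centre of its underside (8 mm above the bench), sides parallel to the tray's axes; well floor 2 mm and block top 47 mm above the origin.
- block_white: fixed white block, 50 x 50 x 47 mm, on the steel tray, with one well 34 mm wide and 45 mm deep in which the white tube starts. It stays where it is and so shows where the white tube stood. Origin at the centre of its underside (8 mm above the bench), sides parallel to the tray's axes; well floor 2 mm and block top 47 mm above the origin.
- tray: fixed steel tray, 250 x 64 x 8 mm, at any yaw, carrying the row of four coloured blocks at x = -82.5, -27.5, 27.5, 82.5 mm, y = 0 in its frame. Black grip, 24 x 64 mm and 70 mm tall, at its +x end (x = 125 to 149 mm). Origin: centre of its underside, on the bench; z up. Caps in a row are 21 mm apart: grip them with the fingers closing across the row.
- green_rack: fixed green block, 250 x 64 x 55 mm, at any yaw, empty at the start: four round wells, 34 mm wide, 45 mm deep (floors 10 mm above the bench), 2 mm chamfers, at x = -82.5, -27.5, 27.5, 82.5 mm, y = 0 in its frame. Black grip, 24 x 64 mm and 70 mm tall, at its +x end (x = 125 to 149 mm). Origin: centre of its underside, on the bench; z up.
Mind the look-alikes: they are no part of the job. Leave any turquoise look-alike of the tube_yellow alone.

How it is judged (in metres and radians):
At the end, for the whole second after the job is handed in: Each tube stands in the green rack's well at minus the x (rack frame) at which its own-coloured block stands (tray frame): tip within 10 mm of the well's centre in x and y, less than 18 mm above the bench (well floor 10 mm), tilt under 0.2 rad, at rest (((x of block_red in the frame of tray between -0.1025 and -0.0625 m and x of tube_red in the frame of green_rack between 0.0725 and 0.0925 m) or (x of block_red in the frame of tray between -0.0475 and -0.0075 m and x of tube_red in the frame of green_rack between 0.0175 and 0.0375 m) or (x of block_red in the frame of tray between 0.0075 and 0.0475 m and x of tube_red in the frame of green_rack between -0.0375 and -0.0175 m) or (x of block_red in the frame of tray between 0.0625 and 0.1025 m and x of tube_red in the frame of green_rack between -0.0925 and -0.0725 m)) and y of tube_red in the frame of green_rack between -0.01 and 0.01 m and z of each of tube_red, tube_blue, tube_yellow, tube_white in the frame of green_rack below 0.018 m and angle between each of tube_red, tube_blue, tube_yellow, tube_white's own z axis and vertical below 0.2 rad and linear speed of each of tube_red, tube_blue, tube_yellow, tube_white below 0.05 m/s and angular speed of each of tube_red, tube_blue, tube_yellow, tube_white below 0.8 rad/s and ((x of block_blue in the frame of tray between -0.1025 and -0.0625 m and x of tube_blue in the frame of green_rack between 0.0725 and 0.0925 m) or (x of block_blue in the frame of tray between -0.0475 and -0.0075 m and x of tube_blue in the frame of green_rack between 0.0175 and 0.0375 m) or (x of block_blue in the frame of tray between 0.0075 and 0.0475 m and x of tube_blue in the frame of green_rack between -0.0375 and -0.0175 m) or (x of block_blue in the frame of tray between 0.0625 and 0.1025 m and x of tube_blue in the frame of green_rack between -0.0925 and -0.0725 m)) and y of tube_blue in the frame of green_rack between -0.01 and 0.01 m and ((x of block_yellow in the frame of tray between -0.1025 and -0.0625 m and x of tube_yellow in the frame of green_rack between 0.0725 and 0.0925 m) or (x of block_yellow in the frame of tray between -0.0475 and -0.0075 m and x of tube_yellow in the frame of green_rack between 0.0175 and 0.0375 m) or (x of block_yellow in the frame of tray between 0.0075 and 0.0475 m and x of tube_yellow in the frame of green_rack between -0.0375 and -0.0175 m) or (x of block_yellow in the frame of tray between 0.0625 and 0.1025 m and x of tube_yellow in the frame of green_rack between -0.0925 and -0.0725 m)) and y of tube_yellow in the frame of green_rack between -0.01 and 0.01 m and ((x of block_white in the frame of tray between -0.1025 and -0.0625 m and x of tube_white in the frame of green_rack between 0.0725 and 0.0925 m) or (x of block_white in the frame of tray between -0.0475 and -0.0075 m and x of tube_white in the frame of green_rack between 0.0175 and 0.0375 m) or (x of block_white in the frame of tray between 0.0075 and 0.0475 m and x of tube_white in the frame of green_rack between -0.0375 and -0.0175 m) or (x of block_white in the frame of tray between 0.0625 and 0.1025 m and x of tube_white in the frame of green_rack between -0.0925 and -0.0725 m)) and y of tube_white in the frame of green_rack between -0.01 and 0.01 m); the robot touches nothing.
It fails at once if a tube is tipped over (more than 45 degrees) (angle between any of tube_red, tube_blue, tube_yellow, tube_white's own z axis and vertical above 0.785 rad).
It fails at once if a tube is dropped (falls free of the fingers by more than about 20 mm) ((linear speed of tube_red above 0.65 m/s and contact force between the fingers and tube_red below 0.05 N) or (linear speed of tube_blue above 0.65 m/s and contact force between the fingers and tube_blue below 0.05 N) or (linear speed of tube_yellow above 0.65 m/s and contact force between the fingers and tube_yellow below 0.05 N) or (linear speed of tube_white above 0.65 m/s and contact force between the fingers and tube_white below 0.05 N)).
It also fails if it takes over 128 s, if anything falls off the work surface, if the arm or the gripper's body presses on something with over 40 N, if the wrist force passes 120 N, or if a joint passes its speed limit or range.

## Working session

There is one attempt and no reset: what is moved stays moved. The work goes in short steps, Python scripts to look and compute and a tool call to move; the robot and the scene stay as the last step left them, time stands still between calls to the robot, and variables do not carry over. Pictures are saved under pics/ and viewed, at most 14 in all, crops included, and the job is handed in when it is done.

Besides the shell and the picture viewer there is one more tool, called after "Request:" by a JSON object that holds its "op" and its "data". jog_arm: Moves the arm, as the interface text tells. Its arguments: {"type":"object","properties":{"moves":{"type":"array"},"squeeze":{"type":"number"}},"required":["moves"]}

```bash
mkdir -p pics
python3 - <<'E'
from plant import robot
import cv2,pickle
d={}
for n in("scene","side"):
    c=robot.read_camera(n);d[n]=c;cv2.imwrite(f"pics/{n}0.png",c["frame"][:,:,::-1])
    print(n,c["K"].tolist(),c["rvec"],c["tvec"])
s=robot.state();c=robot.read_camera("wrist");cv2.imwrite("pics/wrist0.png",c["frame"][:,:,::-1]);print(c["mount"]);print(s)
c["state"]=s;d["wrist"]=c
pickle.dump(d,open("d0.pkl","wb"))
E
```

```text
scene [[542.1586007093043, 0.0, 307.0145645647238], [0.0, 542.1586007093043, 236.28099714394992], [0.0, 0.0, 1.0]] [ 0.93501485  2.53477379 -1.03776355] [ 0.45189761 -0.19796129  1.22391397]
side [[459.41548341514965, 0.0, 320.39505561036185], [0.0, 459.41548341514965, 239.49088019140643], [0.0, 0.0, 1.0]] [ 2.36697513 -0.10959781  0.06135038] [-0.50916822  0.05484151  0.93384357]
[[ 3.48079742e-05 -9.63908025e-01 -2.66235455e-01  6.68629055e-02]
 [ 9.99999999e-01  2.28829026e-05  4.78935486e-05 -7.99122634e-04]
 [-4.00727359e-05 -2.66235456e-01  9.63908025e-01 -1.42886208e-01]
 [ 0.00000000e+00  0.00000000e+00  0.00000000e+00  1.00000000e+00]]
{'time': 0.1, 'qpos': array([ 7.32432314e+01,  1.76990866e+01,  9.36809313e+01, -4.45880298e-07,
        6.87381606e+01, -3.99409125e+00]), 'joint_velocities': array([ 0.04847699, -0.15217531, -0.11553331,  0.07346384, -0.01810954,
       -0.14712434]), 'joint_torque': array([-2.57648162e-04, -4.16408229e+01, -2.77645719e+01, -1.72324822e-04,
        4.01192898e-03, -2.08656559e-05]), 'ee_pos': array([0.13789082, 0.60884456, 0.23017736]), 'orientation': array([[-9.75293423e-01,  2.20912621e-01, -5.94660539e-04],
       [ 2.20913375e-01,  9.75291433e-01, -1.97502033e-03],
       [ 1.43660411e-04, -2.05759280e-03, -9.99997873e-01]]), 'contact_force': array([ 0.06164457, -0.17963362,  0.57272541]), 'moment': array([-0.0012074 , -0.01431529, -0.05669422]), 'finger_force': 0.0, 'width': 1.000155264189634}
```

View pics/scene0.png

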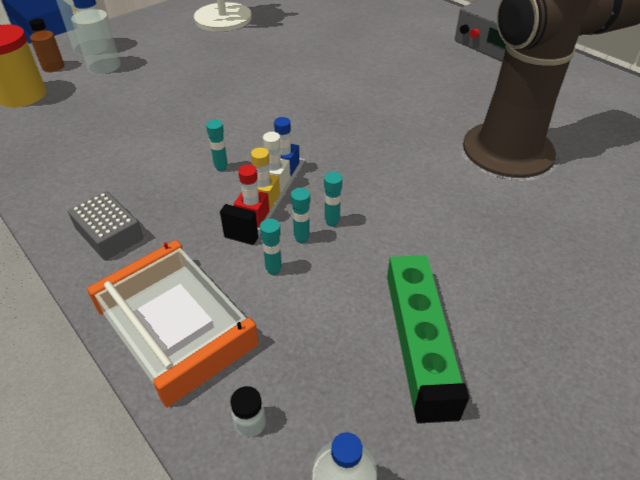

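View pics/side0.png

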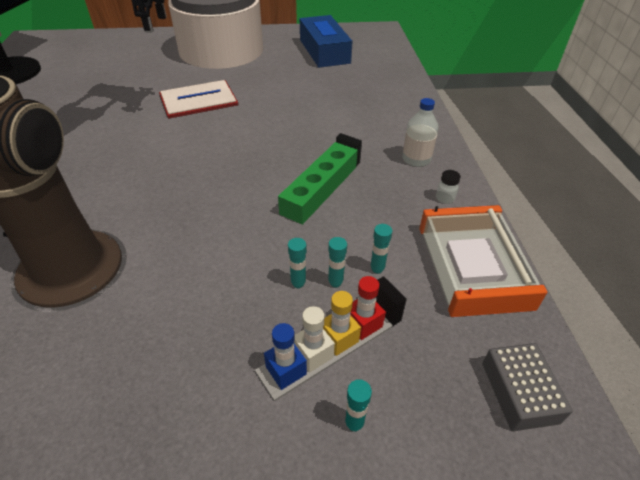

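The tray row runs from the black grip as red, yellow, white, blue: scene caps at (248,173), (261,157), (272,140), (283,125) and side caps at (369,287), (342,301), (314,316), (284,335). The rack grip is at scene (440,400) and side (348,148).

The only look-alikes are four turquoise tubes, scene (217,130), (333,182), (301,198), (271,230). They sit close to the row, so the fingers could hit them.

```bash
cat > h.py <<'E'
import cv2,numpy as np,pickle
def cam(c):
    if "rvec" in c: R=cv2.Rodrigues(np.array(c["rvec"]))[0]; t=np.array(c["tvec"]).ravel(); return c["K"],R,t
    s=c["state"];M=np.eye(4);M[:3,:3]=s["orientation"];M[:3,3]=s["ee_pos"];W=np.linalg.inv(M@c["mount"]);return c["K"],W[:3,:3],W[:3,3]
def onplane(c,uv,z):
    K,R,t=cam(c);o=-R.T@t;d=R.T@np.linalg.inv(K)@np.array([uv[0],uv[1],1.]);return o+d*(z-o[2])/d[2]
def tri(a,ua,b,ub):
    P=[];
    for c in(a,b): K,R,t=cam(c);P.append(K@np.c_[R,t])
    X=cv2.triangulatePoints(P[0],P[1],np.array(ua,float).reshape(2,1),np.array(ub,float).reshape(2,1));return (X[:3]/X[3]).ravel()
def proj(c,X):
    K,R,t=cam(c);p=K@(R@np.array(X)+t);return p[:2]/p[2]
RNG={"red":[((0,150,90),(6,255,255)),((174,150,90),(180,255,255))],"yellow":[((18,150,90),(30,255,255))],"blue":[((108,150,60),(125,255,255))],"turq":[((82,120,50),(98,255,255))],"green":[((45,100,40),(75,255,255))],"white":[((0,0,150),(180,50,255))]}
def blobs(c,name,amin=40,box=None):
    h=cv2.cvtColor(c["frame"],cv2.COLOR_RGB2HSV);m=sum(cv2.inRange(h,np.array(a),np.array(b)) for a,b in RNG[name])
    n,l,st,ce=cv2.connectedComponentsWithStats(m)
    return [(ce[i].round(1).tolist(),st[i].tolist()) for i in range(1,n) if st[i][4]>amin and (box is None or (box[0]<ce[i][0]<box[1] and box[2]<ce[i][1]<box[3]))],m
E
python3 - <<'E'
from h import *
d=pickle.load(open("d0.pkl","rb"))
B={"scene":(190,360,100,280),"side":(240,430,200,450)}
for n in B:
    for k in("red","yellow","blue","white","turq"): print(n,k,blobs(d[n],k,40,B[n])[0])
    b,m=blobs(d[n],"green",1000,(250,480,130,440));print(n,"green",b)
    h=cv2.cvtColor(d[n]["frame"],cv2.COLOR_RGB2HSV)
    x,y,w,hh,_=b[-1][1];g=h[y:y+hh,x:x+w,2]
    cs,_=cv2.findContours(((h[:,:,2]<90)&(m>0)).astype(np.uint8),cv2.RETR_EXTERNAL,cv2.CHAIN_APPROX_NONE)
    for q in cs:
        if cv2.contourArea(q)>60: print("well",cv2.boundingRect(q),cv2.contourArea(q))
c=d["side"]["frame"][200:440,220:440,::-1];a=d["scene"]["frame"][90:290,180:360,::-1];a2=d["scene"]["frame"][240:430,370:480,::-1]
o=np.zeros((600,800,3),np.uint8)
for im,(x,y),f in((c,(0,0),1.8),(a,(400,0),2.0),(a2,(580,405),1.0)):
    r=cv2.resize(im,None,fx=f,fy=f);o[y:y+r.shape[0],x:x+r.shape[1]]=r[:600-y,:800-x]
cv2.imwrite("pics/crop1.png",o)
E
```

```text
scene red [([247.5, 173.7], [238, 164, 19, 20, 306]), ([255.7, 206.0], [234, 191, 35, 36, 464])]
scene yellow [([259.7, 156.7], [251, 148, 18, 19, 284]), ([271.9, 189.2], [258, 175, 22, 34, 316])]
scene blue [([282.0, 125.1], [274, 117, 16, 17, 229]), ([292.7, 157.0], [281, 144, 18, 31, 247])]
scene white [([270.1, 137.5], [262, 131, 18, 19, 178]), ([279.1, 167.8], [269, 159, 19, 15, 100])]
scene turq [([214.9, 130.2], [206, 120, 17, 22, 309]), ([219.6, 159.1], [212, 148, 15, 23, 254]), ([332.5, 183.7], [324, 172, 18, 25, 388]), ([300.1, 200.0], [291, 188, 19, 26, 418]), ([331.8, 214.0], [325, 203, 15, 23, 281]), ([269.9, 231.6], [260, 219, 20, 27, 456]), ([301.1, 230.7], [294, 220, 15, 23, 289]), ([272.8, 262.7], [264, 251, 17, 24, 298])]
scene green [([420.9, 324.6], [387, 255, 76, 153, 6441])]
well (423, 353, 11, 16) 99.0
well (416, 322, 10, 16) 90.0
well (410, 294, 9, 15) 77.0
well (404, 269, 9, 13) 65.5
well (388, 264, 32, 144) 716.0
side red [([368.3, 287.1], [359, 276, 21, 23, 386]), ([369.2, 319.7], [351, 300, 35, 39, 583])]
side yellow [([341.4, 302.3], [332, 291, 21, 24, 407]), ([343.0, 334.8], [324, 315, 37, 40, 662])]
side blue [([282.8, 335.4], [272, 324, 22, 25, 429]), ([285.8, 368.3], [265, 346, 41, 43, 854])]
side white [([313.1, 315.1], [302, 306, 23, 19, 331]), ([317.3, 365.8], [256, 324, 134, 74, 459]), ([316.9, 346.5], [298, 330, 36, 29, 311])]
side turq [([382.2, 235.0], [375, 224, 17, 24, 336]), ([337.2, 248.6], [329, 237, 18, 25, 358]), ([296.9, 249.4], [288, 238, 18, 25, 361]), ([377.9, 262.9], [371, 254, 15, 19, 206]), ([297.7, 277.5], [291, 269, 14, 19, 209]), ([335.5, 276.9], [329, 268, 14, 19, 207]), ([358.6, 394.5], [348, 380, 24, 31, 591]), ([354.0, 422.5], [346, 413, 19, 18, 208])]
side green [([317.3, 182.2], [278, 142, 80, 82, 3143])]
well (279, 142, 79, 82) 1112.5
```

View pics/crop1.png

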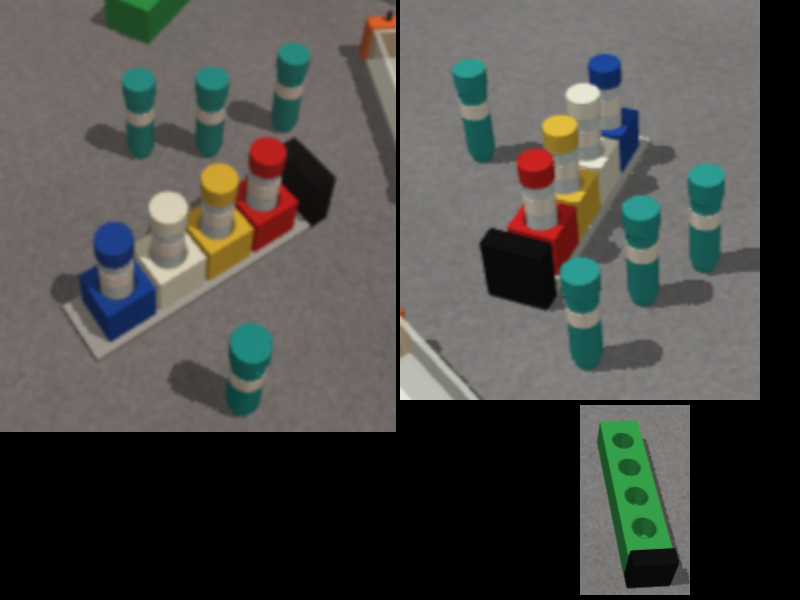

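The crop confirms the four target tubes and their row. No turquoise piece stands in the row. The rack wells show at scene (413,275), (419,302), (427,331), (434,362).

Run:
```python
from h import *
d=pickle.load(open("d0.pkl","rb"));a,b=d["scene"],d["side"]
for n,u,v in [("red",(247.5,173.7),(368.3,287.1)),("yel",(259.7,156.7),(341.4,302.3)),("whi",(271.5,140.5),(313.3,317)),("blu",(282,125.1),(282.8,335.4)),
 ("tq1",(332.5,183.7),(296.9,249.4)),("tq2",(300.1,200),(337.2,248.6)),("tq3",(269.9,231.6),(382.2,235)),("tq4",(214.9,130.2),(358.6,394.5))]:
    X=tri(a,u,b,v);print(n,X.round(4),proj(a,X).round(1),np.hypot(*X[:2]).round(3))
    if n=="red":r=X
    if n=="blu":
        ax=r-X;yaw=np.arctan2(ax[1],ax[0]);print("tray yaw",np.degrees(yaw),np.linalg.norm(ax))
    if n[0]=="t": 
        e=np.array([np.cos(yaw),np.sin(yaw)]);p=X[:2]-r[:2];print("   along from red",p@e,"across",e[0]*p[1]-e[1]*p[0])
W=[onplane(a,p,.055) for p in((413,275),(419,301.5),(427,330.5),(434.5,362))]
for w in W:print("well",w.round(4),proj(b,w).round(1))
ax=W[3]-W[0];print("rack yaw",np.degrees(np.arctan2(ax[1],ax[0])),np.linalg.norm(ax))
```

```text
red [ 0.57   -0.1936  0.1139] [247.  173.8] 0.602
yel [ 0.522  -0.2202  0.1133] [259.4 156.8] 0.567
whi [ 0.4744 -0.2452  0.1144] [271.2 140.6] 0.534
blu [ 0.4255 -0.2738  0.1137] [281.7 125.2] 0.506
tray yaw 29.05783344298668 0.1652580828679909
tq1 [ 0.4585 -0.0835  0.0981] [332.3 183.8] 0.466
   along from red -0.04402481757644058 across 0.15034029550080133
tq2 [ 0.5321 -0.0881  0.0984] [299.8 200.1] 0.539
   along from red 0.018140703249594426 across 0.11059997573852007
tq3 [ 0.6212 -0.0604  0.0984] [269.5 231.7] 0.624
   along from red 0.10940431555097987 across 0.0915379481689694
tq4 [ 0.5274 -0.37    0.0979] [214.5 130.3] 0.644
   along from red -0.12296710316992276 across -0.13351160666626477
well [0.4789 0.1397 0.055 ] [300.1 189.2]
well [0.5127 0.1829 0.055 ] [313.4 176.5]
well [0.5449 0.2275 0.055 ] [325.3 164.2]
well [0.5781 0.2706 0.055 ] [336.9 153. ]
rack yaw 52.842409841451435 0.1642472553320887
```

Request:
{"op": "jog_arm", "data": {"moves": [[[0, 0, 0, 0, 0, 0, 10.6], [0, 0, 0, 0, 0, 0, 10.6], [0, 0, 0, 0, 0, 0, 10.6], [0, 0, 0, 0, 0, 0, 10.6], [0, 0, 0, 0, 0, 0, 10.6], [0, 0, 0, 0, 0, 0, 10.6], [0, 0, 0, 0, 0, 0, 10.6], [0, 0, 0, 0, 0, 0, 10.6], [0, 0, 0, 0, 0, 0, 10.6], [0, 0, 0, 0, 0, 0, 10.6], [0, 0, 0, 0, 0, 0, 10.6], [0, 0, 0, 0, 0, 0, 10.6], [0, 0, 0, 0, 0, 0, 10.6], [0, 0, 0, 0, 0, 0, 0.4]]]}}

```text
time: 1.9
ee_pos: [0.138, 0.6092, 0.2308]
orientation: [[0.873, 0.487, -0.0], [0.487, -0.873, -0.001], [-0.001, 0.001, -1.0]]
contact_force: [-1.2, 0.7, 0.8]
width: 0.999
finger_force: 0.0
```

Request:
{"op": "jog_arm", "data": {"moves": [[[0, -0.08, 6, 0, 0, 0, 0], [0, -0.08, 6, 0, 0, 0, 0], [0, -0.08, 6, 0, 0, 0, 0], [0, -0.08, 6, 0, 0, 0, 0], [0, -0.08, 6, 0, 0, 0, 0], [0, -0.08, 6, 0, 0, 0, 0], [0, -0.08, 6, 0, 0, 0, 0], [0, -0.08, 6, 0, 0, 0, 0], [0, -0.08, 6, 0, 0, 0, 0], [0, -0.08, 6, 0, 0, 0, 0], [0, -0.08, 6, 0, 0, 0, 0], [0, -0.08, 6, 0, 0, 0, 0], [0, -0.08, 6, 0, 0, 0, 0], [0, -0.08, 6, 0, 0, 0, 0], [0, -0.08, 6, 0, 0, 0, 0], [0, 0, 1.1, 0, 0, 0, 0], [0, 0, 0, 0, 0, 0, 0], [0, 0, 0, 0, 0, 0, 0]]]}}

```text
time: 4.15
ee_pos: [0.5689, -0.1912, 0.231]
orientation: [[0.873, 0.487, -0.001], [0.487, -0.873, 0.001], [-0.001, -0.002, -1.0]]
contact_force: [-0.3, -0.4, -0.5]
width: 1.003
finger_force: 0.0
```

```bash
cat > go.py <<'E'
import sys
from h import *
from plant import robot
def shift(X,yaw):
    s=robot.state();R=s["orientation"];e=R.T@(np.array(X)-s["ee_pos"]);y=np.degrees(np.arctan2(R[1,0],R[0,0]))
    print("t",round(s["time"],2),"pos",s["ee_pos"].round(4),"shift cm (tool)",(e*100).round(2),"yaw",y.round(2),"toolz turn",round(y-yaw,2))
    print(" tilt tool x,y deg",np.degrees([R[:,1]@[0,0,1],-R[:,0]@[0,0,1]]).round(2))
def snap(fn):
    s=robot.state();c=robot.read_camera("wrist");c["state"]=s;cv2.imwrite(fn,c["frame"][:,:,::-1]);return c
E
python3 - <<'E'
from go import *
c=snap("pics/w1.png")
for k in("red","yellow","blue","white"):
    for b in blobs(c,k,150)[0][:6]: print(k,b,onplane(c,b[0],.114).round(4))
for X in((.57,-.1936,.114),(.522,-.2202,.114),(.4744,-.2452,.114)):print(proj(c,X))
shift((.57,-.1936,.093),29.06)
E
```

```text
red ([319.2, 223.7], [293, 190, 53, 72, 3060]) [ 0.5798 -0.189   0.114 ]
yellow ([319.0, 291.2], [294, 248, 51, 79, 2493]) [ 0.5307 -0.2164  0.114 ]
blue ([298.7, 373.3], [296, 349, 8, 43, 194]) [ 0.4545 -0.2388  0.114 ]
blue ([339.0, 376.8], [335, 349, 7, 44, 162]) [ 0.4687 -0.2713  0.114 ]
blue ([318.5, 396.5], [305, 392, 29, 10, 197]) [ 0.4421 -0.2656  0.114 ]
white ([368.8, 15.2], [312, 0, 100, 47, 2401]) [ 0.7185 -0.1487  0.114 ]
white ([337.0, 266.4], [289, 177, 64, 201, 1336]) [ 0.5564 -0.2184  0.114 ]
white ([298.1, 328.0], [294, 304, 12, 44, 325]) [ 0.4931 -0.2174  0.114 ]
white ([319.9, 368.2], [300, 350, 40, 46, 1164]) [ 0.4681 -0.2524  0.114 ]
[318.18334065 237.22524757]
[317.87864787 301.92979076]
[316.2115722  359.11903422]
t 4.2 pos [ 0.569  -0.1911  0.2312] shift cm (tool) [-0.03  0.28 13.82] yaw 29.16 toolz turn 0.1
 tilt tool x,y deg [-0.06  0.02]
```

View pics/w1.png

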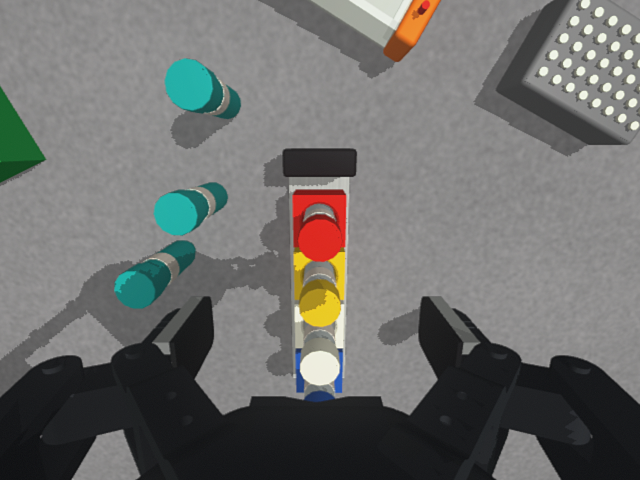

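The wrist view shows the red cap at (320,238), where I predicted (318,237). The row lies centred between the open fingers with both sides clear, so I'll descend.

Request:
{"op": "jog_arm", "data": {"moves": [[[0, 0, 0.25, 3, 0, 0, 0], [0, 0, 0, 3, 0, 0, 0], [0, 0, 0, 3, 0, 0, 0], [0, 0, 0, 3, 0, 0, 0], [0, 0, 0, 1.7, 0, 0, 0], [0, 0, 0, 0, 0, 0, 0], [1, 0, 0, 0, 0, 0, 0], [1, 0, 0, 0, 0, 0, 0], [1, 0, 0, 0, 0, 0, 0], [1, 0, 0, 0, 0, 0, 0], [1, 0, 0, 0, 0, 0, 0], [1, 0, 0, 0, 0, 0, 0], [1, 0, 0, 0, 0, 0, 0], [1, 0, 0, 0, 0, 0, 0]]], "squeeze": 40}}

```text
time: 5.95
ee_pos: [0.5718, -0.1951, 0.0955]
orientation: [[0.874, 0.485, 0.002], [0.485, -0.874, -0.0], [0.001, 0.001, -1.0]]
contact_force: [-0.1, 1.0, 6.5]
width: 0.389
finger_force: 39.4
```

Request:
{"op": "jog_arm", "data": {"moves": [[[1, 0, 0, -2, 0, 0, 0], [1, 0, 0, -3, 0, 0, 0], [1, 0, 0, -3, 0, 0, 0], [1, 0, 0, -3, 0, 0, 0], [1, 0, 0, -3, 0, 0, 0], [1, 0.8, -3.4, 0, 0, 0, 0], [1, 0.8, -3.4, 0, 0, 0, 0], [1, 0.8, -3.4, 0, 0, 0, 0], [1, 0.8, -3.4, 0, 0, 0, 0], [1, 0.8, -3.4, 0, 0, 0, 0], [1, 0.8, -3.4, 0, 0, 0, 0], [1, 0.8, -3.4, 0, 0, 0, 0], [1, 0.8, -3.4, 0, 0, 0, 0], [1, 0.8, -3.4, 0, 0, 0, 0], [1, 0.8, -3.4, 0, 0, 0, 0], [1, 0, 0, 0, 0, 0, -8], [1, 0, 0, 0, 0, 0, -8], [1, 0, 0, 0, 0, 0, -7.8], [1, 0, 0, 0, 0, 0, 0], [1, 0, 0, 0, 0, 0, 0]]]}}

```text
time: 8.45
ee_pos: [0.4759, 0.141, 0.2346]
orientation: [[0.606, 0.796, 0.0], [0.796, -0.606, -0.0], [0.0, 0.0, -1.0]]
contact_force: [-0.7, 1.5, -0.8]
width: 0.389
finger_force: 40.1
```

Run:
```python
from go import *
c=snap("pics/w2.png");shift((.4789,.1397,.098),52.84)
for w in((.4789,.1397),(.5127,.1829),(.5449,.2275),(.5781,.2706)):print(proj(c,(*w,.055)).round(1))
pickle.dump(c,open("w2.pkl","wb"))
```

```text
t 8.5 pos [0.4759 0.141  0.2346] shift cm (tool) [ 0.07  0.32 13.66] yaw 52.74 toolz turn -0.1
 tilt tool x,y deg [ 0.01 -0.01]
[318.2 219.5]
[319.2 160.3]
[317.7  95.2]
[318.2  24.1]
```

View pics/w2.png

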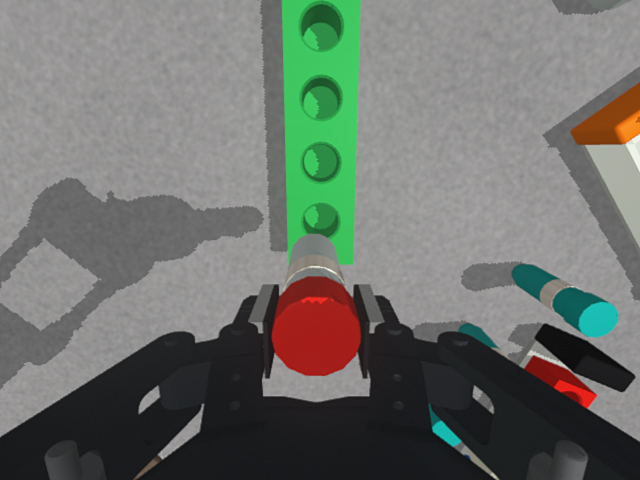

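The wrist view shows the wells at (321,218), (321,162), (321,100) and (321,27), about 3 px right of prediction. The red tube is held upright with its cap at (316,325). I'll measure both in the same view.

Run:
```python
from go import *
c=pickle.load(open("w2.pkl","rb"));s=c["state"]
h=cv2.cvtColor(c["frame"],cv2.COLOR_RGB2HSV);g=cv2.inRange(h,(45,100,40),(80,255,255))
v=((h[:,:,2]<175)&(g>0)).astype(np.uint8)
# wells: edge of top face = bright green; holes in bright mask
br=((h[:,:,2]>=190)&(g>0)).astype(np.uint8)
T=lambda X:(s["orientation"].T@(X-s["ee_pos"])*1000).round(1)
print("V top",np.median(h[120:130,300:340,2]))
cs,_=cv2.findContours(br,cv2.RETR_CCOMP,cv2.CHAIN_APPROX_NONE)
for q in cs:
    if cv2.contourArea(q)>400: 
        x,y,w,hh=cv2.boundingRect(q);X=onplane(c,(x+(w-1)/2,y+(hh-1)/2),.055);print((x,y,w,hh),X.round(4),T(X))
red=sum(cv2.inRange(h,np.array(a),np.array(b)) for a,b in RNG["red"])
n,l,st,ce=cv2.connectedComponentsWithStats(red);i=1+np.argmax(st[1:,4]);x,y,w,hh,_=st[i];print(st[i])
for z in(.26,.25):
    X=onplane(c,(x+(w-1)/2,y+hh/2-6),z);print("cap",T(X))
for r in(150,200,255):
    xs=np.where(g[r]>0)[0];print("rack edges",r,xs.min(),xs.max(),[T(onplane(c,(q,r),.055))[1] for q in(xs.min(),xs.max())])
```

```text
V top 201.0
(283, 0, 77, 264) [0.5291 0.2018 0.055 ] [ 80.5   5.4 179.6]
(299, 140, 44, 46) [0.5125 0.1806 0.055 ] [ 53.6   5.1 179.6]
(298, 73, 46, 49) [0.5459 0.2249 0.055 ] [109.1   4.9 179.6]
[ 272  277   89   99 7007]
cap [  4.    0.9 -25.4]
cap [ -1.3   0.9 -15.4]
rack edges 150 285 355 [np.float64(-27.0), np.float64(36.2)]
rack edges 200 287 354 [np.float64(-26.2), np.float64(36.6)]
rack edges 255 288 352 [np.float64(-26.4), np.float64(36.3)]
```

Request:
{"op": "jog_arm", "data": {"moves": [[[1, 0, 0.4, 1, 0, 0, -0.1], [1, 0, 0, 2.5, 0, 0, 0], [1, 0, 0, 2.5, 0, 0, 0], [1, 0, 0, 1.5, 0, 0, 0], [1, 0, 0, 1.5, 0, 0, 0], [1, 0, 0, 1.5, 0, 0, 0], [1, 0, 0, 1.5, 0, 0, 0], [1, 0, 0, 1, 0, 0, 0], [1, 0, 0, 0.6, 0, 0, 0], [1, 0, 0, 0, 0, 0, 0], [1, 0, 0, 0, 0, 0, 0]]]}}

```text
time: 9.88
ee_pos: [0.4793, 0.1388, 0.0986]
orientation: [[0.603, 0.798, 0.0], [0.798, -0.603, 0.0], [0.0, 0.0, -1.0]]
contact_force: [-0.3, -0.4, -0.6]
width: 0.386
finger_force: 40.1
```

Request:
{"op": "jog_arm", "data": {"moves": [[[1, 0, 0, 0.2, 0, 0, 0], [1, 0, 0, 0.1, 0, 0, 0], [1, 0, 0, 0, 0, 0, 0]]]}}

```text
time: 10.25
ee_pos: [0.4794, 0.1388, 0.0956]
orientation: [[0.603, 0.798, 0.001], [0.798, -0.603, 0.0], [0.0, 0.0, -1.0]]
contact_force: [0.4, -0.9, 0.4]
width: 0.386
finger_force: 40.3
```

Request:
{"op": "jog_arm", "data": {"moves": [[[0, 0, 0, 0, 0, 0, 0], [0, 0, 0, 0, 0, 0, 0], [0, 0, 0, 0, 0, 0, 0], [0, 0, 0, 0, 0, 0, 0], [0, 0, 0, -2, 0, 0, 0], [0, 0, 0, -4, 0, 0, 0], [0, 0, 0, -4, 0, 0, 0], [0, 0, 0, -4, 0, 0, 0], [0, -3.2, 3.1, 0, 0, 0, 0], [0, -3.2, 3.1, 0, 0, 0, 0], [0, -3.2, 3.1, 0, 0, 0, 0], [0, -3.2, 3.1, 0, 0, 0, 0], [0, -3.2, 3.1, 0, 0, 0, 0], [0, -3.2, 3.1, 0, 0, 0, 0], [0, -3.2, 3.1, 0, 0, 0, 0], [0, -3.2, 3.1, 0, 0, 0, 0], [0, 0, 0, 0, 0, 0, 8], [0, 0, 0, 0, 0, 0, 8], [0, 0, 0, 0, 0, 0, 7.9], [0, 0, 0, 0, 0, 0, 0]]]}}

```text
time: 12.75
ee_pos: [0.5226, -0.215, 0.2351]
orientation: [[0.874, 0.487, -0.0], [0.487, -0.874, 0.0], [-0.0, -0.0, -1.0]]
contact_force: [-0.4, -0.1, -0.9]
width: 1.004
finger_force: 0.0
```

Run:
```python
from go import *
from plant import robot
shift((.5225,-.2208,.094),29.06)
c=robot.read_camera("scene");b=c["frame"][230:430,350:490,::-1]
d=robot.read_camera("side");e=d["frame"][120:240,260:380,::-1]
o=np.zeros((400,690,3),np.uint8);o[:,:280]=cv2.resize(b,None,fx=2,fy=2);o[:400,290:690]=cv2.resize(e,(400,400))
cv2.imwrite("pics/p1.png",o)
```

```text
t 12.75 pos [ 0.5226 -0.215   0.2351] shift cm (tool) [-0.28  0.51 14.11] yaw 29.12 toolz turn 0.06
 tilt tool x,y deg [-0.02  0.01]
```

View pics/p1.png

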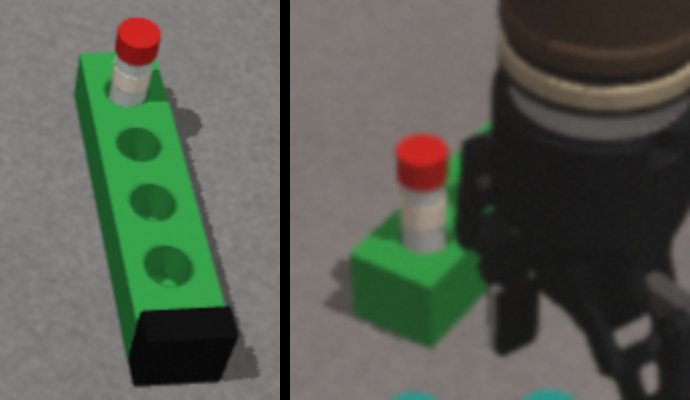

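Red stands upright in the well farthest from the grip, at crop (130,90). Next is yellow.

Request:
{"op": "jog_arm", "data": {"moves": [[[0, -0.3, 0.5, 2, 0, 0, 0], [0, 0, 0, 3, 0, 0, 0], [0, 0, 0, 3, 0, 0, 0], [0, 0, 0, 3, 0, 0, 0], [0, 0, 0, 3, 0, 0, 0], [0, 0, 0, 0, 0, 0, 0], [1, 0, 0, 0, 0, 0, 0], [1, 0, 0, 0, 0, 0, 0], [1, 0, 0, 0, 0, 0, 0], [1, 0, 0, 0, 0, 0, 0], [1, 0, 0, 0, 0, 0, 0], [1, 0, 0, 0, 0, 0, 0], [1, 0, 0, 0, 0, 0, 0], [1, 0, 0, 0, 0, 0, 0]]]}}

```text
time: 14.6
ee_pos: [0.5235, -0.2212, 0.0969]
orientation: [[0.874, 0.485, 0.002], [0.485, -0.874, -0.001], [0.002, 0.002, -1.0]]
contact_force: [-0.4, 0.6, 5.8]
width: 0.384
finger_force: 39.4
```

Request:
{"op": "jog_arm", "data": {"moves": [[[1, 0, 0, -2, 0, 0, 0], [1, 0, 0, -3, 0, 0, 0], [1, 0, 0, -3, 0, 0, 0], [1, 0, 0, -3, 0, 0, 0], [1, 0, 0, -3, 0, 0, 0], [1, 1.7, -3.3, 0, 0, 0, 0], [1, 1.7, -3.3, 0, 0, 0, 0], [1, 1.7, -3.3, 0, 0, 0, 0], [1, 1.7, -3.3, 0, 0, 0, 0], [1, 1.7, -3.3, 0, 0, 0, 0], [1, 1.7, -3.3, 0, 0, 0, 0], [1, 1.7, -3.3, 0, 0, 0, 0], [1, 1.7, -3.3, 0, 0, 0, 0], [1, 1.7, -3.3, 0, 0, 0, 0], [1, 1.7, -3.3, 0, 0, 0, 0], [1, 1.7, -2.8, 0, 0, 0, 0], [1, 0, 0, 0, 0, 0, -8], [1, 0, 0, 0, 0, 0, -8], [1, 0, 0, 0, 0, 0, -7.9], [1, 0, 0, 0, 0, 0, 0]]]}}

```text
time: 17.1
ee_pos: [0.512, 0.1828, 0.235]
orientation: [[0.604, 0.797, -0.0], [0.797, -0.604, -0.0], [-0.0, -0.0, -1.0]]
contact_force: [-0.2, 0.3, -0.9]
width: 0.384
finger_force: 40.0
```

Run:
```python
from go import *
shift((.513,.182,.097),52.84)
```

```text
t 17.1 pos [0.512  0.1828 0.235 ] shift cm (tool) [-0.    0.13 13.8 ] yaw 52.85 toolz turn 0.01
 tilt tool x,y deg [-0.01  0.02]
```

Request:
{"op": "jog_arm", "data": {"moves": [[[1, 0, 0.1, 1, 0, 0, 0], [1, 0, 0, 2.5, 0, 0, 0], [1, 0, 0, 2.5, 0, 0, 0], [1, 0, 0, 1.5, 0, 0, 0], [1, 0, 0, 1.5, 0, 0, 0], [1, 0, 0, 1.5, 0, 0, 0], [1, 0, 0, 1.5, 0, 0, 0], [1, 0, 0, 1, 0, 0, 0], [1, 0, 0, 0.6, 0, 0, 0], [1, 0, 0, 0.2, 0, 0, 0], [1, 0, 0, 0, 0, 0, 0], [1, 0, 0, 0, 0, 0, 0]]]}}

```text
time: 18.6
ee_pos: [0.5135, 0.1824, 0.0978]
orientation: [[0.603, 0.798, 0.001], [0.798, -0.603, 0.0], [0.001, 0.001, -1.0]]
contact_force: [-0.2, -0.1, -0.3]
width: 0.383
finger_force: 40.1
```

Request:
{"op": "jog_arm", "data": {"moves": [[[1, 0, 0, 0.1, 0, 0, 0], [0, 0, 0, 0, 0, 0, 0], [0, 0, 0, 0, 0, 0, 0], [0, 0, 0, 0, 0, 0, 0], [0, 0, 0, 0, 0, 0, 0], [0, 0, 0, -2, 0, 0, 0], [0, 0, 0, -4, 0, 0, 0], [0, 0, 0, -4, 0, 0, 0], [0, 0, 0, -4, 0, 0, 0], [0, -4.6, 2.9, 0, 0, 0, 0], [0, -4.6, 2.9, 0, 0, 0, 0], [0, -4.6, 2.9, 0, 0, 0, 0], [0, -4.6, 2.9, 0, 0, 0, 0], [0, -4.6, 2.9, 0, 0, 0, 0], [0, -4.6, 2.9, 0, 0, 0, 0], [0, -4.6, 2.9, 0, 0, 0, 0], [0, -4.4, 2.5, 0, 0, 0, 8], [0, 0, 0, 0, 0, 0, 8], [0, 0, 0, 0, 0, 0, 7.9], [0, 0, 0, 0, 0, 0, 0]]]}}

```text
time: 21.1
ee_pos: [0.4742, -0.2474, 0.2361]
orientation: [[0.874, 0.486, -0.0], [0.486, -0.874, 0.0], [-0.0, -0.0, -1.0]]
contact_force: [0.3, -0.3, -0.5]
width: 0.997
finger_force: 0.0
```

Run:
```python
from go import *
shift((.4747,-.2467,.094),29.06)
```

```text
t 21.1 pos [ 0.4742 -0.2474  0.2361] shift cm (tool) [ 0.08 -0.03 14.21] yaw 29.1 toolz turn 0.04
 tilt tool x,y deg [-0.01  0.01]
```

Request:
{"op": "jog_arm", "data": {"moves": [[[0, 0.1, 0, 2.1, 0, 0, 0], [0, 0, 0, 3, 0, 0, 0], [0, 0, 0, 3, 0, 0, 0], [0, 0, 0, 3, 0, 0, 0], [0, 0, 0, 3, 0, 0, 0], [0, 0, 0, 0, 0, 0, 0], [1, 0, 0, 0, 0, 0, 0], [1, 0, 0, 0, 0, 0, 0], [1, 0, 0, 0, 0, 0, 0], [1, 0, 0, 0, 0, 0, 0], [1, 0, 0, 0, 0, 0, 0], [1, 0, 0, 0, 0, 0, 0], [1, 0, 0, 0, 0, 0, 0], [1, 0, 0, 0, 0, 0, 0]]]}}

```text
time: 22.85
ee_pos: [0.4763, -0.2472, 0.0968]
orientation: [[0.874, 0.485, 0.002], [0.485, -0.874, -0.001], [0.001, 0.002, -1.0]]
contact_force: [-0.9, 1.5, 7.3]
width: 0.379
finger_force: 39.5
```

Request:
{"op": "jog_arm", "data": {"moves": [[[1, 0, 0, -2, 0, 0, 0], [1, 0, 0, -4, 0, 0, 0], [1, 0, 0, -4, 0, 0, 0], [1, 0, 0, -4, 0, 0, 0], [1, 2.4, -3.2, 0, 0, 0, 0], [1, 2.4, -3.2, 0, 0, 0, 0], [1, 2.4, -3.2, 0, 0, 0, 0], [1, 2.4, -3.2, 0, 0, 0, 0], [1, 2.4, -3.2, 0, 0, 0, 0], [1, 2.4, -3.2, 0, 0, 0, 0], [1, 2.4, -3.2, 0, 0, 0, 0], [1, 2.4, -3.2, 0, 0, 0, 0], [1, 2.4, -3.2, 0, 0, 0, 0], [1, 2.4, -3.2, 0, 0, 0, 0], [1, 2.5, -3.0, 0, 0, 0, 0], [1, 2.5, -3.0, 0, 0, 0, 0], [1, 0, 0, 0, 0, 0, -8], [1, 0, 0, 0, 0, 0, -8], [1, 0, 0, 0, 0, 0, -7.8], [1, 0, 0, 0, 0, 0, 0]]]}}

```text
time: 25.35
ee_pos: [0.5441, 0.2262, 0.2349]
orientation: [[0.605, 0.796, -0.001], [0.796, -0.605, -0.0], [-0.001, -0.0, -1.0]]
contact_force: [-0.8, 0.3, 0.3]
width: 0.387
finger_force: 40.6
```

Run:
```python
from go import *
shift((.5458,.226,.097),52.84)
```

```text
t 25.35 pos [0.5441 0.2262 0.2349] shift cm (tool) [ 0.09  0.15 13.79] yaw 52.75 toolz turn -0.09
 tilt tool x,y deg [-0.02  0.03]
```

Request:
{"op": "jog_arm", "data": {"moves": [[[1, 0.1, 0.15, 1, 0, 0, 0], [1, 0, 0, 2.5, 0, 0, 0], [1, 0, 0, 2.5, 0, 0, 0], [1, 0, 0, 1.5, 0, 0, 0], [1, 0, 0, 1.5, 0, 0, 0], [1, 0, 0, 1.5, 0, 0, 0], [1, 0, 0, 1.5, 0, 0, 0], [1, 0, 0, 1, 0, 0, 0], [1, 0, 0, 0.6, 0, 0, 0], [1, 0, 0, 0.2, 0, 0, 0], [1, 0, 0, 0, 0, 0, 0], [1, 0, 0, 0, 0, 0, 0]]]}}

```text
time: 26.85
ee_pos: [0.5466, 0.2263, 0.0978]
orientation: [[0.604, 0.797, 0.001], [0.797, -0.604, 0.0], [0.001, 0.001, -1.0]]
contact_force: [0.9, -0.1, -0.2]
width: 0.384
finger_force: 40.6
```

Request:
{"op": "jog_arm", "data": {"moves": [[[1, 0, 0, 0.1, 0, 0, 0], [0, 0, 0, 0, 0, 0, 0], [0, 0, 0, 0, 0, 0, 0], [0, 0, 0, 0, 0, 0, 0], [0, 0, 0, 0, 0, 0, 0], [0, 0, 0, -2, 0, 0, 0], [0, 0, 0, -6, 0, 0, 0], [0, 0, 0, -6, 0, 0, 0], [0, -5.2, 2.3, 0, 0, 0, 0], [0, -5.2, 2.3, 0, 0, 0, 0], [0, -5.2, 2.3, 0, 0, 0, 0], [0, -5.2, 2.3, 0, 0, 0, 0], [0, -5.2, 2.3, 0, 0, 0, 0], [0, -5.2, 2.3, 0, 0, 0, 0], [0, -5.2, 2.3, 0, 0, 0, 0], [0, -5.2, 2.3, 0, 0, 0, 0], [0, -5.5, 2.2, 0, 0, 0, 8], [0, 0, 0, 0, 0, 0, 8], [0, 0, 0, 0, 0, 0, 7.9], [0, 0, 0, 0, 0, 0, 0]]]}}

```text
time: 29.35
ee_pos: [0.426, -0.2741, 0.2376]
orientation: [[0.875, 0.485, 0.001], [0.485, -0.875, -0.001], [0.001, 0.002, -1.0]]
contact_force: [-0.4, 0.6, 0.1]
width: 1.001
finger_force: 0.0
```

Run:
```python
from go import *
shift((.4263,-.2737,.094),29.06)
```

```text
t 29.35 pos [ 0.426  -0.2741  0.2376] shift cm (tool) [ 0.04 -0.04 14.36] yaw 28.99 toolz turn -0.07
 tilt tool x,y deg [ 0.1  -0.04]
```

Request:
{"op": "jog_arm", "data": {"moves": [[[0, 0, 0, 2.2, 0, 0, 0], [0, 0, 0, 3, 0, 0, 0], [0, 0, 0, 3, 0, 0, 0], [0, 0, 0, 3, 0, 0, 0], [0, 0, 0, 3, 0, 0, 0], [0, 0, 0, 0, 0, 0, 0], [1, 0, 0, 0, 0, 0, 0], [1, 0, 0, 0, 0, 0, 0], [1, 0, 0, 0, 0, 0, 0], [1, 0, 0, 0, 0, 0, 0], [1, 0, 0, 0, 0, 0, 0], [1, 0, 0, 0, 0, 0, 0], [1, 0, 0, 0, 0, 0, 0], [1, 0, 0, 0, 0, 0, 0]]]}}

```text
time: 31.1
ee_pos: [0.4268, -0.2742, 0.0958]
orientation: [[0.875, 0.484, 0.002], [0.484, -0.875, -0.001], [0.001, 0.002, -1.0]]
contact_force: [-1.4, 0.8, 6.2]
width: 0.386
finger_force: 39.6
```

Request:
{"op": "jog_arm", "data": {"moves": [[[1, 0, 0, -2, 0, 0, 0], [1, 0, 0, -4, 0, 0, 0], [1, 0, 0, -4, 0, 0, 0], [1, 0, 0, -4, 0, 0, 0], [1, 3.3, -3.4, 0, 0, 0, 0], [1, 3.3, -3.4, 0, 0, 0, 0], [1, 3.3, -3.4, 0, 0, 0, 0], [1, 3.3, -3.4, 0, 0, 0, 0], [1, 3.3, -3.4, 0, 0, 0, 0], [1, 3.3, -3.4, 0, 0, 0, 0], [1, 3.3, -3.4, 0, 0, 0, 0], [1, 3.3, -3.4, 0, 0, 0, 0], [1, 3.3, -3.4, 0, 0, 0, 0], [1, 3.3, -3.4, 0, 0, 0, 0], [1, 3.3, -3.2, 0, 0, 0, 0], [1, 3.3, -3.1, 0, 0, 0, 0], [1, 0, 0, 0, 0, 0, -8], [1, 0, 0, 0, 0, 0, -8], [1, 0, 0, 0, 0, 0, -7.8], [1, 0, 0, 0, 0, 0, 0]]]}}

```text
time: 33.6
ee_pos: [0.5771, 0.2706, 0.2338]
orientation: [[0.607, 0.795, -0.001], [0.795, -0.607, -0.0], [-0.001, -0.0, -1.0]]
contact_force: [-0.6, 0.6, -0.5]
width: 0.385
finger_force: 40.6
```

Run:
```python
from go import *
shift((.579,.270,.096),52.84)
```

```text
t 33.6 pos [0.5771 0.2706 0.2338] shift cm (tool) [ 0.08  0.2  13.78] yaw 52.65 toolz turn -0.19
 tilt tool x,y deg [-0.02  0.04]
```

Request:
{"op": "jog_arm", "data": {"moves": [[[1, 0.1, 0.2, 1, 0, 0, -0.2], [1, 0, 0, 2.5, 0, 0, 0], [1, 0, 0, 2.5, 0, 0, 0], [1, 0, 0, 1.5, 0, 0, 0], [1, 0, 0, 1.5, 0, 0, 0], [1, 0, 0, 1.5, 0, 0, 0], [1, 0, 0, 1.5, 0, 0, 0], [1, 0, 0, 1, 0, 0, 0], [1, 0, 0, 0.5, 0, 0, 0], [1, 0, 0, 0.2, 0, 0, 0], [1, 0, 0, 0, 0, 0, 0], [1, 0, 0, 0, 0, 0, 0]]]}}

```text
time: 35.1
ee_pos: [0.58, 0.2704, 0.0979]
orientation: [[0.603, 0.798, 0.001], [0.798, -0.603, 0.0], [0.001, 0.001, -1.0]]
contact_force: [-0.1, 0.3, -0.6]
width: 0.385
finger_force: 40.6
```

Down 2 mm more, let go, then back off upward and clear of the rack.

Request:
{"op": "jog_arm", "data": {"moves": [[[1, 0, 0, 0.2, 0, 0, 0], [1, 0, 0, 0, 0, 0, 0], [0, 0, 0, 0, 0, 0, 0], [0, 0, 0, 0, 0, 0, 0], [0, 0, 0, 0, 0, 0, 0], [0, 0, 0, 0, 0, 0, 0], [0, 0, 0, -2, 0, 0, 0], [0, 0, 0, -6, 0, 0, 0], [0, 0, 0, -6, 0, 0, 0], [0, -5, 0, 0, 0, 0, 0], [0, -5, 0, 0, 0, 0, 0], [0, -5, 0, 0, 0, 0, 0], [0, -5, 0, 0, 0, 0, 0], [0, -5, 0, 0, 0, 0, 0], [0, 0, 0, 0, 0, 0, 0], [0, 0, 0, 0, 0, 0, 0]]]}}

```text
time: 37.1
ee_pos: [0.43, 0.071, 0.2368]
orientation: [[0.603, 0.798, 0.003], [0.798, -0.603, 0.001], [0.003, 0.002, -1.0]]
contact_force: [0.1, -0.6, -0.5]
width: 1.001
finger_force: 0.0
```

Run:
```python
from go import *
c=robot.read_camera("scene");d=robot.read_camera("side")
pickle.dump((c,d),open("end.pkl","wb"))
for k in("red","yellow","blue"):print(k,[(x[0],x[1][4]) for x in blobs(c,k,60,(370,480,200,420))[0]],[(x[0],x[1][4]) for x in blobs(d,k,60,(250,400,80,230))[0]])
o=np.zeros((480,760,3),np.uint8);o[:440,:360]=cv2.resize(c["frame"][210:430,330:510,::-1],(360,440));o[:,370:760]=cv2.resize(d["frame"][80:240,250:380,::-1],(390,480))
cv2.imwrite("pics/end.png",o)
# expected cap centres if seated
for w in((.4794,.1388),(.5126,.1826),(.5458,.2265),(.579,.2703)):print(proj(c,(*w,.114)).round(1),proj(d,(*w,.114)).round(1))
```

```text
red [([418.4, 250.2], 429)] [([299.3, 168.1], 212)]
yellow [([425.1, 277.3], 461)] [([313.5, 155.5], 197)]
blue [([441.1, 339.5], 575)] [([338.8, 132.2], 147)]
[417.1 250.7] [299.8 168.1]
[424.2 277.4] [313.4 155.4]
[432.  306.8] [326.2 143.5]
[440.6 339.3] [338.2 132.3]
```

View pics/end.png

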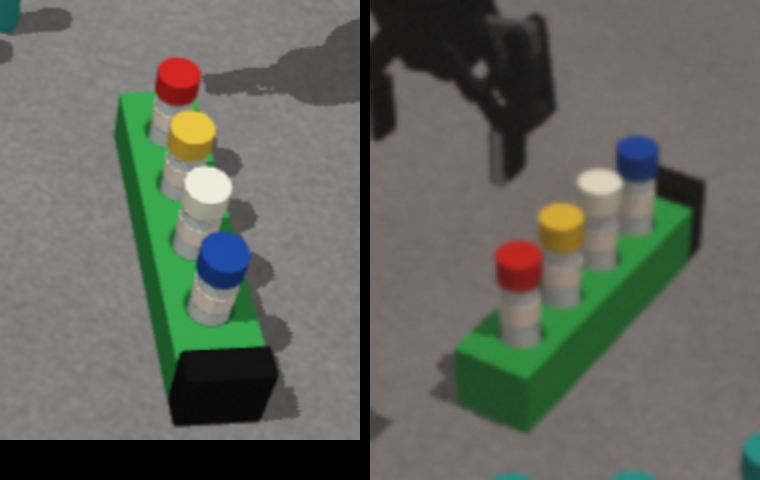

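All four tubes stand upright, with blue nearest the rack's grip, then white, yellow and red farthest. The red, yellow and blue caps sit within about 1 px of where seated tubes should appear, white looks the same by eye, and the gripper is clear.

```bash
python3 -c "
from plant import robot
print(robot.sign_off())"
```

```text
the job is handed in; nothing more can be done
None
```

All four tubes were moved into the green rack in reverse order and stood upright when last seen; I handed the job in at about 37 s of the 128 s limit, and the sign-off returned no verdict.

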